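# Build up the stepped collar set on the drive spindle

## Robot

A 6-joint arm with a two-finger parallel gripper is mounted at the origin on a cart in front of the work surface, level with it; the furniture and walls round the work are solid. World frame = base frame: x ahead of the robot, y to its left, z up, the work surface at z = 0. Lengths are in m, angles in rad, forces in N, time in s.
With the tool pointing down it reaches from about 0.35 to 0.775 m from the base axis. Payload 7.3 kg.
Tool frame: the origin (TCP) lies on the centre line of the jaws, within the pads' length; the fingertips stand 25 mm ahead of it and the grasp point (between the pads) lies 6 mm ahead of it; z points along the fingers, y is the direction in which the jaws open and shut (so a half turn about z gives the same grasp; the last joint's range is limited). The gripper opens to 92 mm and grips with 3 to 60 N. Pads are 19 mm wide; open, the fingers measure 130 mm over their backs; the gripper's body (75 mm by 190 mm) begins 47 mm behind the grasp point.
Start: joints at [-1.355, 0.342, 1.524, -0, 1.275, -0.146], TCP at [0.186, -0.491, 0.216] pointing down, gripper open.
Joint ranges: [-2.53, 2.53], [-0.77, 2.02], [0.04, 2.7], [-1, 4.14], [0.28, 2.66], [-3.11, 3.11]. Speed limits (rad/s): [2.57, 2.57, 3.14, 3.14, 3.14, 3.14].

## Interface

Orientations are given as [roll, pitch, yaw] about the fixed x, y, z axes, in that order (R = Rz(yaw) Ry(pitch) Rx(roll)).
In Python, from cell import telemetry, read_camera, workorder gives the robot as it stands.
- The arm moves only by the shell command python3 -m creep 'ROWS' [FORCE]. ROWS is JSON, one flat list of numbers, 5 for each row, row after row: the opening, from 0 (shut) to 1 (fully open), then the shift along the world's x, y, z in m, then the turn about the world's z in rad. A call has 1 to 12 rows; each row shifts and turns the pose as measured when the row begins; what a row does not reach is not made up. A row lasts 1/8 s, in which the tool goes at most 62.5 mm and 10.7 degrees, less where a joint would pass 70% of its speed; a pose out of reach is approached as far as the arm can. A call is refused whole if a number of a shift passes 0.0625 or a number of a turn 0.188, either way. A call with a gripper value outside its range is refused whole. The fingers move at their own pace and stop on an object; FORCE is the grip in N (left out, the last holds). Time passes only in rows, so rows that do not move let the fingers close. It gives the time, the measured TCP pose, the force and the opening at its end, in the units of the state.
- telemetry.observe(): the state, without advancing time (a new reading comes with each control period).
- read_camera(name): name is "scene" or "top" or "wrist"; returns a dict with "image" (420x560x3 uint8, red, green, blue), "fovy" (degrees; the focal length in pixels is half the picture's height over the tangent of half this angle, whatever the lens; pixels are square), "cx", "cy" (the principal point, pixels), "distortion" ([k1, k2, p1, p2, k3] as OpenCV has them; the pictures are not rectified), "R" (3x3) and "t" (3): a world point X has camera coordinates R X + t. Camera axes: x right, y down, z forward; pixel columns grow to the right and rows downward; lengths in m; the calibration is good to about 2 mm. A picture is of the moment at which its call begins. There is no depth.
- workorder.hand_in(): hands the job in, once; it reports no verdict.
The state is a dict: "time": time; "qpos": joint angles; "qvel": joint speeds; "joint_efforts": joint torques, N m; "tool_pos": TCP position; "tool_rot": TCP orientation; "contact_force": force on the tool from outside, world axes, zero at the start; "torque": the same for the moment, N m; "opening": finger opening in m.
Only numpy, scipy, OpenCV 4.12 (cv2) and the standard library are available. Lean on these libraries where they do the work, as an engineer would, in place of code of your own. Each camera call takes 0.05 s, during which the arm holds its last target.

## Task

Build up the set of three flanged collars on the upright spindle, hubs upward, in order of size. Thread the large collar on first, turning it until the lugs under it drop down between the drive lugs of the stand and it is fully home; then thread on the middle collar and last the small one, so that each lies flat on the hub below it. Leave the tape roll, the marker and the spring clamp where they are.

Things in the scene. Friction and masses are not known exactly. Their poses are not given: they have to be found in the camera images.
- spindle_stand: Stand screwed to the worktop: plywood board 130x130x10 mm, on it a bright steel disc, 110 mm across and 6 mm thick, with an upright steel spindle of 20 mm diameter in its middle and four dark drive lugs round it. Origin: centre of the board's underside, on the spindle axis, on the worktop; z up.
- spindle_top (a point): Top of the spindle, on its axis, 81 mm above the worktop and 65 mm above the disc; the last 7 mm are a rounded nose.
- seat (a point): Point on the spindle axis at the disc's top, 16 mm above the worktop; the large collar's lugs stand on the disc when home. The four fixed drive lugs on the disc, 90 degrees apart, are 8 mm high, 18 mm wide and reach from 28 to 44 mm from the axis. Their angle is NOT reported, differs every time and does not follow the board's yaw: find it by touch.
- large_collar: Large brass collar, bore 24 mm, lying hub up: four lugs below (0 to 9 mm, 18 mm wide, 28 to 44 mm from the axis, on its own +-x and +-y), flange 104 mm across (9 to 17 mm), hub 44 mm across to grip (17 to 31 mm). Origin on its axis under the lugs. If it stops 8 mm high, its lugs ride on the drive lugs: turn it up to 90 degrees, lightly pressed (5 N), until it drops; play 0.15 rad either way.
- middle_collar: Middle flanged brass collar, bore 24 mm, no lugs, lying hub up: flange 86 mm in diameter from 0 to 8 mm, hub 44 mm in diameter from 8 to 22 mm. 0.28 kg. Origin: on its axis at its underside; z up the axis. On the spindle its underside comes to 31 mm above the seat.
- small_collar: Small flanged brass collar, bore 24 mm, no lugs, lying hub up: flange 68 mm in diameter from 0 to 8 mm, hub 44 mm in diameter from 8 to 22 mm. 0.2 kg. Origin: on its axis at its underside; z up the axis. On the spindle its underside comes to 53 mm above the seat.
- masking_tape: Bystander: beige roll of tape lying flat, 90 mm in diameter, 25 mm high; origin at its centre underneath. Not to be moved.
- marker: Bystander: black marker pen, 128 x 18 mm, lying near the back beam; origin under its middle. Not to be moved.
- spring_clamp: Bystander: black spring clamp, 111 x 62 x 23 mm, lying in front of the stand; origin under its middle. Not to be moved.
There are look-alikes about, which are no part of the job. Leave any blue or red look-alike of the small_collar alone.

How it is judged:
On the way, in this order (a step that is already met when the one before it is completed fails the run):
1. the large collar is on the spindle and fully home between the drive lugs (horizontal distance between large_collar and seat below 0.006 m and z of large_collar in the frame of seat below 0.003 m and angle between large_collar's own z axis and vertical below 0.08 rad), for 0.2 s.
2. the middle collar lies on the large one (horizontal distance between middle_collar and seat below 0.006 m and z of middle_collar in the frame of seat below 0.034 m and angle between middle_collar's own z axis and vertical below 0.08 rad), for 0.2 s.
3. the small collar lies on the middle one (horizontal distance between small_collar and seat below 0.006 m and z of small_collar in the frame of seat below 0.056 m and angle between small_collar's own z axis and vertical below 0.08 rad), for 0.2 s.
At the end, for the whole second after the job is handed in: All three collars are on the spindle (axes within 6 mm of it, hubs up within 0.08 rad of upright) and at rest: the large one home between the drive lugs (less than 3 mm above the seat), the middle one 31 mm and the small one 53 mm above the seat, each within 3 mm (all of step 1 and all of step 2 and all of step 3 and z of middle_collar in the frame of seat above 0.028 m and z of small_collar in the frame of seat above 0.05 m and linear speed of each of large_collar, middle_collar, small_collar below 0.02 m/s); the robot touches nothing.
It fails at once if the tape roll is moved more than 30 mm (distance of masking_tape from where it was at the start of the episode above 0.03 m).
It fails at once if the marker is moved more than 30 mm (distance of marker from where it was at the start of the episode above 0.03 m).
It fails at once if the spring clamp is moved more than 30 mm (distance of spring_clamp from where it was at the start of the episode above 0.03 m).
It also fails if it takes over 72 s, if anything falls off the work surface, if the arm or the gripper's body presses on something with over 40 N, if the wrist force passes 120 N, or if a joint passes its speed limit or range.

## Working session

There is one attempt and no reset: what is moved stays moved. The work goes in short steps, Python scripts to look and compute and a shell command to move; the robot and the scene stay as the last step left them, time stands still between calls to the robot, and variables do not carry over. Pictures are saved under pics/ and viewed, and the job is handed in when it is done.

```bash
ls; mkdir -p pics
python3 - <<'E'
from cell import telemetry, read_camera
import cv2
print(telemetry.observe())
for n in ["scene","top","wrist"]:
    c=read_camera(n); cv2.imwrite(f"pics/{n}0.png",c["image"][:,:,::-1])
    print(n,{k:v for k,v in c.items() if k!="image"})
E
```

```text
pics
{'time': 0.0, 'qpos': array([-1.35498709e+00,  3.42723529e-01,  1.52502403e+00,  6.59262171e-06,
        1.27541442e+00, -1.45975201e-01]), 'qvel': array([-0.00116661,  0.00069808, -0.00072365, -0.00079751,  0.00046644,
        0.00075327]), 'joint_efforts': array([-5.09159254e-04, -4.31247103e+01, -2.44223571e+01,  7.17753265e-02,
        5.59368299e-02, -1.26275868e-04]), 'tool_pos': array([ 0.18576185, -0.49057501,  0.21524212]), 'tool_rot': array([-3.14004093e+00, -2.34507285e-04,  3.61782337e-01]), 'contact_force': array([-0.31342288,  0.05308294,  0.82125283]), 'torque': array([ 0.03222279,  0.00581703, -0.03804852]), 'opening': 0.09202631499463902}
scene {'fovy': 51.80709144405482, 'cx': 278.08570634658474, 'cy': 207.34558422141896, 'distortion': array([-0.00444135,  0.        ,  0.        ,  0.        ,  0.        ]), 'R': array([[-0.47806085, -0.87831233, -0.00502775],
       [-0.48456713,  0.26851302, -0.83252354],
       [ 0.73256571, -0.39556062, -0.55396685]]), 't': array([0.32317087, 0.27602598, 1.03225334])}
top {'fovy': 49.61535018211687, 'cx': 276.5872377134532, 'cy': 205.87210533621408, 'distortion': array([-0.0600655,  0.       ,  0.       ,  0.       ,  0.       ]), 'R': array([[ 0.00711551, -0.99993408,  0.00901086],
       [-0.99816149, -0.00764472, -0.06012647],
       [ 0.06019139, -0.00856646, -0.99815009]]), 't': array([0.10150386, 0.49514731, 1.56667028])}
wrist {'fovy': 61.08419475019781, 'cx': 279.1330526807775, 'cy': 208.66607898041465, 'distortion': array([-0.02359238,  0.        ,  0.        ,  0.        ,  0.        ]), 'R': array([[ 0.35310791, -0.93558197, -0.00108447],
       [-0.89081481, -0.33656568,  0.30524173],
       [-0.28594366, -0.1068172 , -0.95227428]]), 't': array([-0.52425397, -0.03910416,  0.39322443])}
```

View pics/scene0.png

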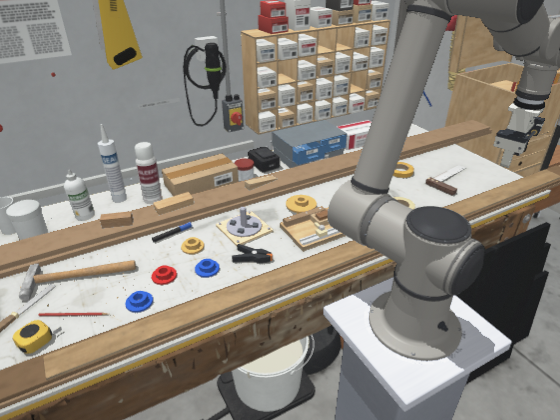

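View pics/top0.png

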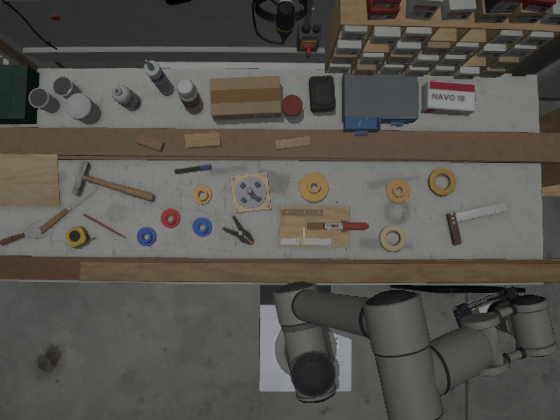

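View pics/wrist0.png

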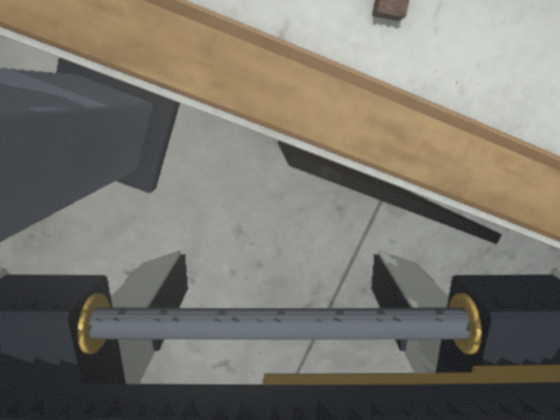

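```bash
cat > h.py <<'E'
import numpy as np, cv2
from cell import telemetry, read_camera
def K(c):
    f=c["image"].shape[0]/2/np.tan(np.radians(c["fovy"]/2))
    return np.array([[f,0,c["cx"]],[0,f,c["cy"]],[0,0,1.]])
def ray(c,px,z):
    p=cv2.undistortPoints(np.array(px,float).reshape(-1,1,2),K(c),c["distortion"]).reshape(-1,2)
    d=np.c_[p,np.ones(len(p))]@c["R"]; o=-c["R"].T@c["t"]
    return o+d*((z-o[2])/d[:,2])[:,None]
def proj(c,X):
    r,_=cv2.Rodrigues(c["R"]); return cv2.projectPoints(np.array(X,float).reshape(-1,1,3),r,c["t"],K(c),c["distortion"])[0].reshape(-1,2)
def blobs(c,lo,hi,amin=60):
    h=cv2.cvtColor(c["image"],cv2.COLOR_RGB2HSV); m=cv2.inRange(h,lo,hi)
    m=cv2.morphologyEx(m,cv2.MORPH_CLOSE,np.ones((3,3)))
    cs,_=cv2.findContours(m,cv2.RETR_EXTERNAL,cv2.CHAIN_APPROX_NONE)
    return [x for x in cs if cv2.contourArea(x)>amin],m
E
python3 - <<'E'
from h import *
c=read_camera("top"); im=c["image"][:,:,::-1]
cv2.imwrite("pics/topcrop.png",cv2.resize(im[150:260,170:470],None,fx=2.6,fy=2.6,interpolation=cv2.INTER_CUBIC))
s=read_camera("scene"); im=s["image"][:,:,::-1]
cv2.imwrite("pics/scenecrop.png",cv2.resize(im[155:315,120:420],None,fx=2.6,fy=2.6,interpolation=cv2.INTER_CUBIC))
cs,m=blobs(c,(12,110,90),(30,255,255))
for x in cs:
    (a,b),r=cv2.minEnclosingCircle(x)
    if 165<b<255 and r<25: 
        e=cv2.fitEllipse(x); print(np.round(e[0]),np.round(e[1],1),ray(c,e[0],.0)[0].round(4))
E
```

```text
[ 75. 236.] [18.1 19.4] [0.3818 0.8146 0.    ]
[202. 194.] [17.1 17.5] [0.5337 0.369  0.    ]
[397. 191.] [21.9 22.4] [ 0.5524 -0.3227  0.    ]
[313. 187.] [27.5 28.1] [ 0.5638 -0.0236  0.    ]
[442. 181.] [25. 26.] [ 0.5875 -0.484   0.    ]
```

View pics/topcrop.png

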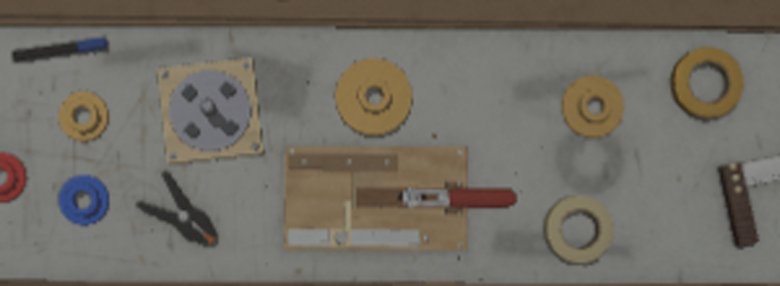

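View pics/scenecrop.png

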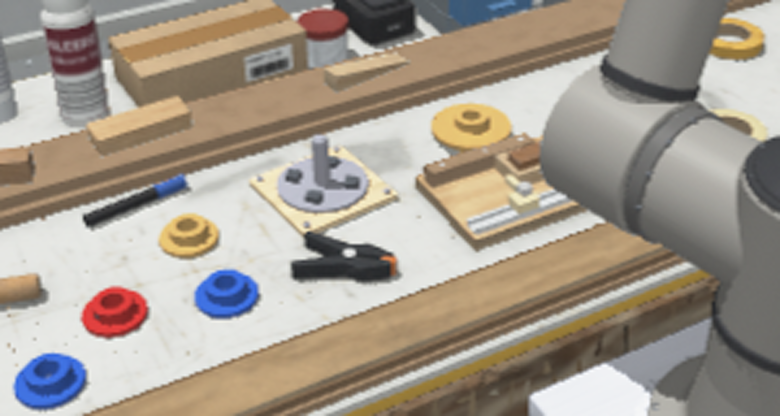

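Run:
```python
from h import *
c=read_camera("top"); s=read_camera("scene"); w=read_camera("wrist")
st=telemetry.observe(); o=-w["R"].T@w["t"]
print("wristcam rel tool",(o-st["tool_pos"]).round(4),"yaw",st["tool_rot"][2].round(3),st["time"])
for nm,cam,n in (("top",c,0),("scene",s,1)):
    cs,m=blobs(cam,(12,110,90),(30,255,255),40)
    for x in cs:
        e=cv2.fitEllipse(x)
        for z in (.006,.015):
            p=ray(cam,e[0],z)[0]
            if .4<p[0]<.65 and -.6<p[1]<.45: print(nm,np.round(e[0],1),np.round(e[1],1),z,p.round(4))
# disc in top view : bluish grey
h=cv2.cvtColor(c["image"],cv2.COLOR_RGB2HSV)
print(h[180:204:3,236:266:3].tolist()[3]);
```

```text
wristcam rel tool [0.0769 0.0292 0.1704] yaw 0.362 0.4
top [201.6 194.4] [17.  17.6] 0.006 [0.5331 0.368  0.006 ]
top [201.6 194.4] [17.  17.6] 0.015 [0.5324 0.3666 0.015 ]
top [397.4 190.8] [21.7 22.5] 0.006 [ 0.5516 -0.3209  0.006 ]
top [397.4 190.8] [21.7 22.5] 0.015 [ 0.5508 -0.3184  0.015 ]
top [313.2 186.8] [27.6 28. ] 0.006 [ 0.563  -0.0231  0.006 ]
top [313.2 186.8] [27.6 28. ] 0.015 [ 0.5621 -0.0223  0.015 ]
top [442.  181.3] [25. 26.] 0.006 [ 0.5868 -0.4818  0.006 ]
top [442.  181.3] [25. 26.] 0.015 [ 0.5858 -0.4784  0.015 ]
scene [192.2 245.4] [14.8 21. ] 0.006 [0.5312 0.3666 0.006 ]
scene [192.2 245.4] [14.8 21. ] 0.015 [0.52   0.3695 0.015 ]
scene [300.5 203.3] [16.4 28.7] 0.006 [ 0.5716 -0.0294  0.006 ]
scene [300.5 203.3] [16.4 28.7] 0.015 [ 0.5598 -0.0221  0.015 ]
scene [402.5 169.7] [14.4 19.2] 0.006 [ 0.5838 -0.4908  0.006 ]
scene [402.5 169.7] [14.4 19.2] 0.015 [ 0.5719 -0.4783  0.015 ]
[[120, 13, 122], [120, 12, 123], [120, 12, 108], [116, 15, 122], [114, 12, 109], [120, 8, 94], [120, 13, 120], [115, 13, 120], [120, 13, 120], [120, 13, 120]]
```

```bash
python3 -m creep '[1,0.045,0.06,0,0,1,0.045,0.06,0,0,1,0.045,0.06,0,0,1,0.045,0.06,0,0,1,0.045,0.06,0,0,1,0.045,0.06,0,0]'
```

```text
time: 1.15
tool_pos: [0.4115, -0.1891, 0.216]
tool_rot: [3.138, -0.001, 0.352]
contact_force: [0.4, -0.8, 0.1]
opening: 0.0917
```

```bash
python3 -m creep '[1,0.05,0.055,-0.01,-0.1,1,0.05,0.055,-0.01,-0.1,1,0.04,0.05,0,-0.1,1,0,0,0,0]'
python3 - <<'E'
from h import *
w=read_camera("wrist"); cv2.imwrite("pics/w1.png",w["image"][:,:,::-1])
st=telemetry.observe(); print(st["tool_pos"],st["tool_rot"])
print(proj(w,[[.562,-.022,.031],[.565,.186,.016]]))
E
```

```text
time: 1.65
tool_pos: [0.5353, -0.0447, 0.1995]
tool_rot: [3.136, -0.004, 0.048]
contact_force: [0.2, 1.1, -0.3]
opening: 0.0921
[ 0.53411738 -0.04622265  0.19942462] [ 3.13588926e+00 -2.70496034e-03  4.75777272e-02]
[[255.66645022 155.27808453]
 [ 47.13754542 140.75404602]]
```

View pics/w1.png

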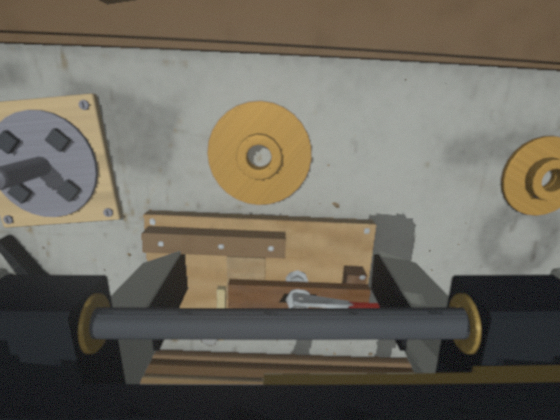

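Run:
```python
from h import *
w=read_camera("wrist")
cs,m=blobs(w,(12,110,70),(30,255,255),300)
for x in cs:
    e=cv2.fitEllipse(x)
    p=ray(w,e[0],.013)[0]
    if p[0]<.62:print(np.round(e[0],1),np.round(e[1],1),p.round(4), ray(w,e[0],.017)[0].round(4))
st=telemetry.observe(); print(st["tool_pos"].round(4),st["tool_rot"].round(3))
# bore: dark/gray hole inside hub
g=m[100:210,205:315]; inv=cv2.bitwise_not(g)
cc,_=cv2.findContours(inv,cv2.RETR_LIST,cv2.CHAIN_APPROX_NONE)
for x in cc:
    a=cv2.contourArea(x)
    if 50<a<2000: e=cv2.fitEllipse(x); print("bore",a,e, ray(w,np.array(e[0])+[205,100],.031)[0].round(4))
```

```text
[354.2 378.4] [  7.  226.8] [ 0.2839 -0.1533  0.013 ] [ 0.2876 -0.152   0.017 ]
[467.1 322.8] [25.3 55.3] [ 0.3704 -0.2788  0.013 ] [ 0.3731 -0.2761  0.017 ]
[289.1 293.3] [ 22.8 143. ] [ 0.4019 -0.065   0.013 ] [ 0.4043 -0.0647  0.017 ]
[533.4 175.2] [60.6 82.6] [ 0.5509 -0.3112  0.013 ] [ 0.5516 -0.3082  0.017 ]
[257.5 151.1] [100.5 102.7] [ 0.5621 -0.0244  0.013 ] [ 0.5627 -0.0246  0.017 ]
[ 0.5334 -0.0475  0.1996] [ 3.136e+00 -2.000e-03  4.600e-02]
bore 425.0 ((52.144081115722656, 54.11954116821289), (22.198650360107422, 24.48623275756836), 104.93348693847656) [ 0.5619 -0.0251  0.031 ]
```

```bash
python3 -m creep '[1,0.029,0.0235,-0.04,-0.046,1,0,0,-0.04,0,1,0,0,-0.03,0,1,0,0,0,0]'
```

```text
time: 2.25
tool_pos: [0.5613, -0.0299, 0.0889]
tool_rot: [3.134, -0.005, -0.007]
contact_force: [0.4, -0.9, -0.0]
opening: 0.0918
```

```bash
python3 -m creep '[1,0.001,0.006,-0.015,0,1,0,0,-0.015,0,1,0,0,-0.01,0,1,0,0,0,0]'
```

```text
time: 2.75
tool_pos: [0.5635, -0.0256, 0.0497]
tool_rot: [3.132, -0.01, -0.009]
contact_force: [1.3, 0.2, 0.9]
opening: 0.0916
```

Run:
```python
from h import *
st=telemetry.observe(); print(st["tool_pos"].round(4),st["tool_rot"].round(3))
w=read_camera("wrist"); cv2.imwrite("pics/w2.png",w["image"][:,:,::-1])
```

```text
[ 0.5635 -0.0256  0.0497] [ 3.132 -0.01  -0.009]
```

View pics/w2.png

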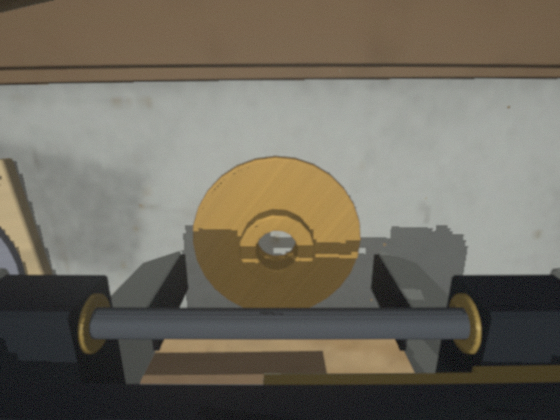

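```bash
python3 -m creep '[1,-0.001,0.001,-0.005,0,1,0,0,0,0,0,0,0,0,0,0,0,0,0,0,0,0,0,0,0,0,0,0,0,0]' 40
```

```text
time: 3.55
tool_pos: [0.5638, -0.0246, 0.0462]
tool_rot: [3.132, -0.013, -0.008]
contact_force: [0.1, -0.6, 0.3]
opening: 0.0564
```

```bash
python3 -m creep '[0,0,0,-0.001,0,0,0,0,0,0,0,0,0,0,0,0,0,0,0,0]' 40
```

```text
time: 4.05
tool_pos: [0.5638, -0.0247, 0.0451]
tool_rot: [3.132, -0.014, -0.008]
contact_force: [-0.0, -0.1, 0.3]
opening: 0.0165
```

Run:
```python
from h import *
w=read_camera("wrist"); cv2.imwrite("pics/w3.png",w["image"][:,:,::-1])
w=read_camera("scene"); cv2.imwrite("pics/s3.png",cv2.resize(w["image"][120:280,200:420,::-1],None,fx=3,fy=3))
```

```text
(no output)
```

View pics/w3.png

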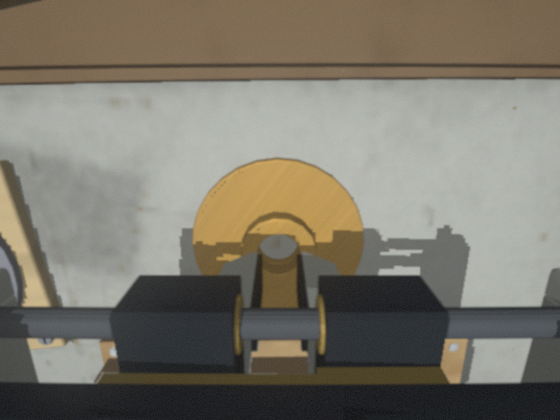

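View pics/s3.png

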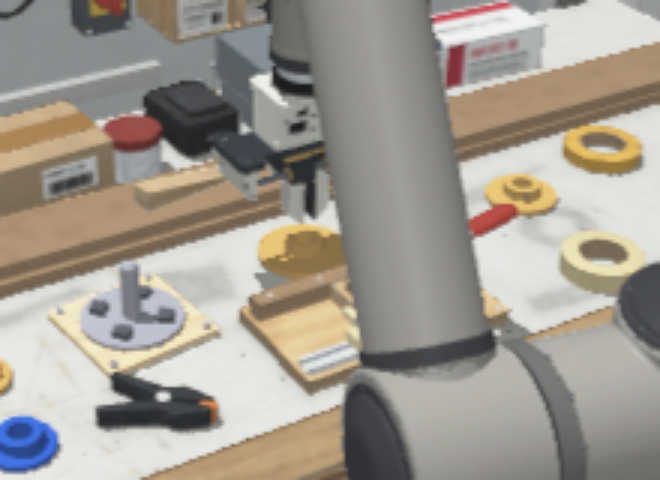

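Run:
```python
from h import *
s=read_camera("scene")
st=telemetry.observe(); p=st["tool_pos"];print(p)
for z in (0,.02,.031,.045,.06,.08): print(z,(proj(s,[p[0],p[1],z])[0]-[200,120])*3)
im=s["image"][150:220,260:330,::-1]; cv2.imwrite("pics/s4.png",cv2.resize(im,None,fx=8,fy=8,interpolation=cv2.INTER_CUBIC))
w=read_camera("wrist")
for z in (.017,.02,.031,.045): print(z,proj(w,[p[0],p[1],z])[0])
```

```text
[ 0.56381432 -0.02466142  0.0451025 ]
0 [301.38388506 258.64731271]
0.02 [301.80853663 243.66300009]
0.031 [302.04484926 235.32322524]
0.045 [302.34848589 224.6062246 ]
0.06 [302.67743853 212.99406243]
0.08 [303.12198931 197.29855967]
0.017 [278.2904653 238.7487724]
0.02 [278.327892   240.63240034]
0.031 [278.47425658 247.99778021]
0.045 [278.68424242 258.56215201]
```

View pics/s4.png

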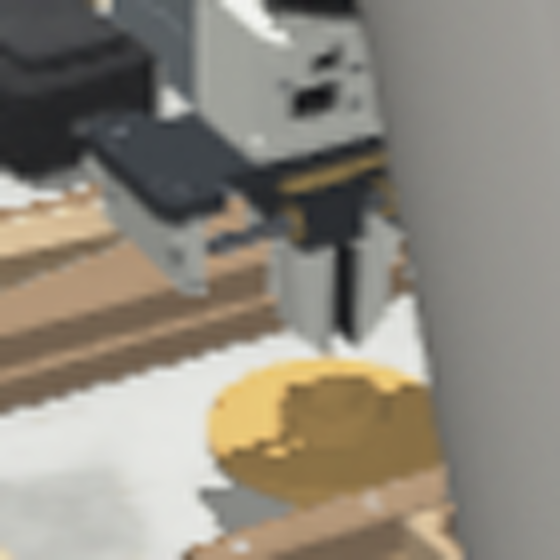

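Run:
```python
from h import *
s=read_camera("scene"); t=read_camera("top")
print("cam",-s["R"].T@s["t"])
for z in (.02,.03,.035,.04,.045,.05,.055): print(z,ray(s,[301.3,193],z)[0].round(4))
im=t["image"][165:215,285:345,::-1]; cv2.imwrite("pics/t4.png",cv2.resize(im,None,fx=10,fy=10,interpolation=cv2.INTER_CUBIC))
```

```text
cam [-0.46794495  0.61804716  0.80325709]
0.02 [ 0.6074 -0.0537  0.02  ]
0.03 [ 0.5936 -0.0451  0.03  ]
0.035 [ 0.5868 -0.0408  0.035 ]
0.04 [ 0.5799 -0.0365  0.04  ]
0.045 [ 0.573  -0.0322  0.045 ]
0.05 [ 0.5662 -0.0279  0.05  ]
0.055 [ 0.5593 -0.0237  0.055 ]
```

View pics/t4.png

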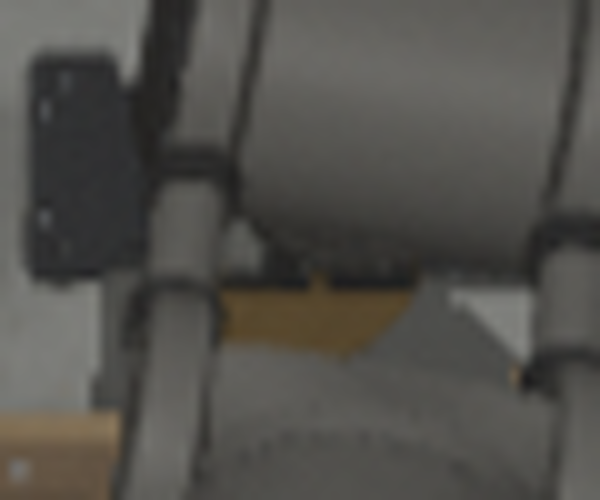

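```bash
python3 -m creep '[0.75,-0.001,0.0005,0,0,0.75,0,0,0,0,0.75,0,0,0,0,0.75,0,0,-0.005,0,0.75,0,0,-0.005,0,0.75,0,0,0,0]' 40;  python3 - <<'E'
from h import *
s=read_camera("scene")
im=s["image"][150:220,260:330,::-1]; cv2.imwrite("pics/s5.png",cv2.resize(im,None,fx=8,fy=8,interpolation=cv2.INTER_CUBIC))
w=read_camera("wrist"); cv2.imwrite("pics/w5.png",w["image"][:,:,::-1])
E
```

```text
time: 5.1
tool_pos: [0.5625, -0.0241, 0.0342]
tool_rot: [3.132, -0.013, -0.008]
contact_force: [-0.0, -0.1, 0.1]
opening: 0.0557
```

View pics/s5.png

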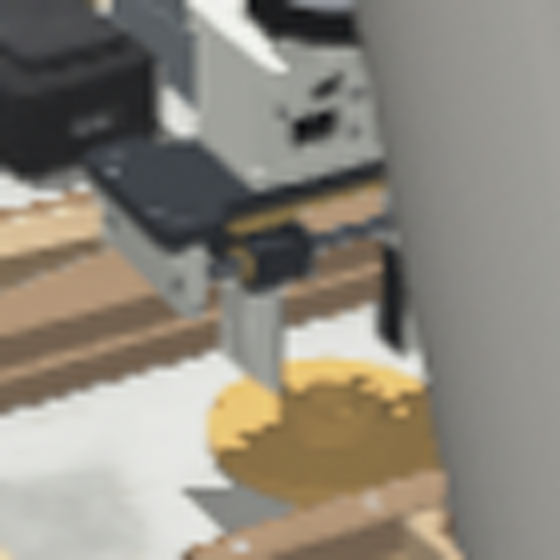

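View pics/w5.png

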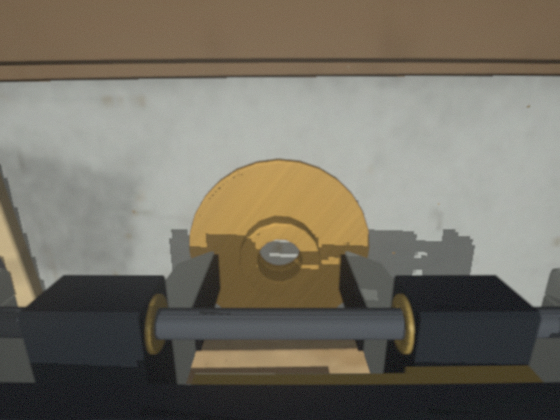

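```bash
python3 - <<'E'
from h import *
s=read_camera("scene"); 
for z in (.02,.03,.035,.04,.045): print(z,ray(s,[294.75,198.75],z)[0].round(4))
E
python3 -m creep '[0.75,0,0,-0.005,0,0.75,0,0,-0.005,0,0.75,0,0,0,0]' 40
```

```text
0.02 [ 0.5865 -0.0153  0.02  ]
0.03 [ 0.5731 -0.0073  0.03  ]
0.035 [ 0.5663 -0.0032  0.035 ]
0.04 [0.5596 0.0008 0.04  ]
0.045 [0.5529 0.0049 0.045 ]
time: 5.62
tool_pos: [0.563, -0.0242, 0.0242]
tool_rot: [3.132, -0.014, -0.008]
contact_force: [-0.7, -0.3, 0.3]
opening: 0.0691
```

Run:
```python
from h import *
s=read_camera("scene")
im=s["image"][150:220,260:330,::-1]; cv2.imwrite("pics/s6.png",cv2.resize(im,None,fx=8,fy=8,interpolation=cv2.INTER_CUBIC))
w=read_camera("wrist"); cv2.imwrite("pics/w6.png",cv2.resize(w["image"][130:370,130:430,::-1],None,fx=2.5,fy=2.5))
print(telemetry.observe()["tool_pos"],-w["R"].T@w["t"], telemetry.observe()["qpos"])
```

```text
[ 0.56330246 -0.02422505  0.02458152] [ 0.64298917 -0.02347212  0.19607671] [-0.17451019  0.62067306  1.6546225  -0.00993111  0.84977739  1.41111594]
```

View pics/s6.png

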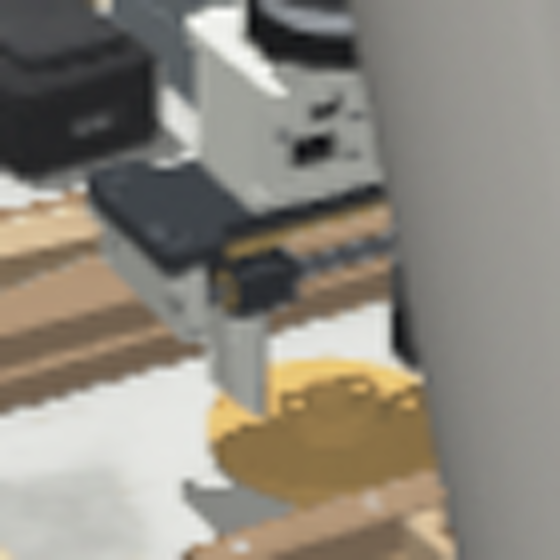

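View pics/w6.png

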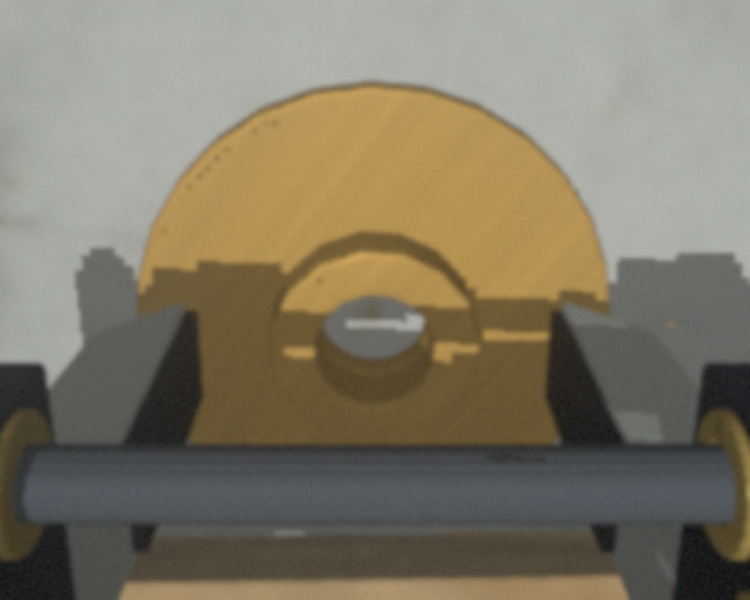

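Run:
```python
from h import *
w=read_camera("wrist")
for z in (.02,.03,.034,.04): print(z,ray(w,[[208,254.8],[130+548/2.5,130+305/2.5]],z).round(4).tolist())
print("bore",ray(w,[130+375/2.5,130+326/2.5],.031))
print(telemetry.observe()["opening"])
```

```text
0.02 [[0.5639, 0.0138, 0.02], [0.5645, -0.0623, 0.02]]
0.03 [[0.5684, 0.0117, 0.03], [0.569, -0.0601, 0.03]]
0.034 [[0.5702, 0.0109, 0.034], [0.5708, -0.0592, 0.034]]
0.04 [[0.5729, 0.0096, 0.04], [0.5734, -0.0579, 0.04]]
bore [[ 0.56529034 -0.02484013  0.031     ]]
0.06882090400626525
```

```bash
python3 -m creep '[0.75,0,0,-0.006,0,0.75,0,0,-0.005,0,0.75,0,0,0,0,0.75,0,0,-0.004,0,0.75,0,0,0,0]' 40
python3 - <<'E'
from h import *
s=read_camera("scene")
im=s["image"][150:220,260:330,::-1]; cv2.imwrite("pics/s7.png",cv2.resize(im,None,fx=8,fy=8,interpolation=cv2.INTER_CUBIC))
E
```

```text
time: 6.4
tool_pos: [0.5634, -0.0242, 0.0087]
tool_rot: [3.131, -0.015, -0.008]
contact_force: [-0.1, -0.9, 0.3]
opening: 0.0693
```

View pics/s7.png

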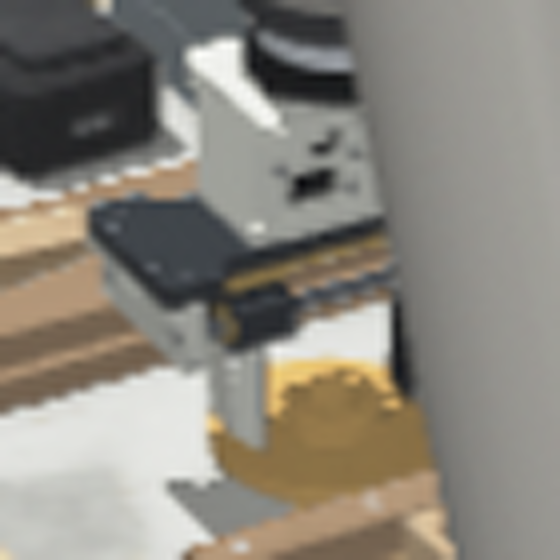

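```bash
python3 -m creep '[0,0,0,0,0,0,0,0,0,0,0,0,0,0,0,0,0,0,0,0,0,0,0,0,0]' 40
```

```text
time: 7.08
tool_pos: [0.5639, -0.0243, 0.0092]
tool_rot: [3.131, -0.017, -0.008]
contact_force: [0.4, -0.4, -0.1]
opening: 0.0421
```

```bash
python3 -m creep '[0,0,0,0,0,0,0,0,0.01,0,0,0,0,0.03,0,0,0,0,0.04,0,0,0,0,0.04,0,0,0,0,0,0]' 50
python3 - <<'E'
from h import *
s=read_camera("scene")
im=s["image"][130:240,220:380,::-1]; cv2.imwrite("pics/s8.png",cv2.resize(im,None,fx=5,fy=5,interpolation=cv2.INTER_CUBIC))
w=read_camera("wrist"); cv2.imwrite("pics/w8.png",w["image"][:,:,::-1])
E
```

```text
time: 7.82
tool_pos: [0.5605, -0.0236, 0.1313]
tool_rot: [3.133, -0.009, -0.008]
contact_force: [-0.4, -0.3, -6.0]
opening: 0.0419
```

View pics/s8.png

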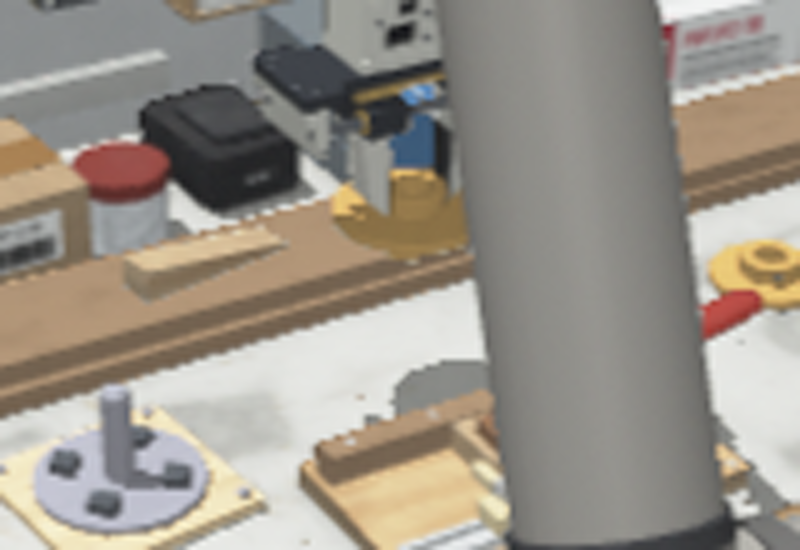

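View pics/w8.png

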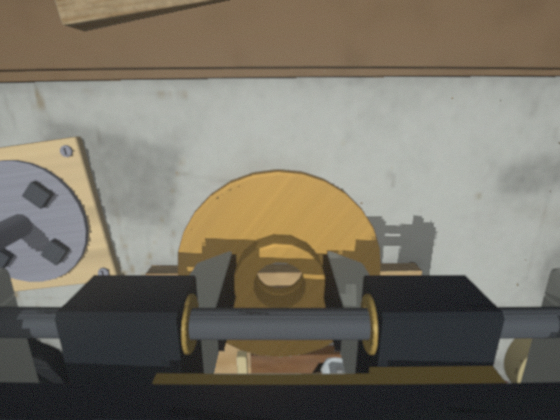

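Run:
```python
from h import *
t=read_camera("top"); s=read_camera("scene"); w=read_camera("wrist")
im=t["image"][165:220,222:280,::-1]; cv2.imwrite("pics/t8.png",cv2.resize(im,None,fx=10,fy=10,interpolation=cv2.INTER_CUBIC))
print("scene top",ray(s,[243,208.4],.080)[0])
print("bore",ray(w,[280,276],.153)[0],telemetry.observe()["tool_pos"])
```

```text
scene top [0.53465685 0.19674087 0.08      ]
bore [ 0.56165687 -0.02362867  0.153     ] [ 0.55755404 -0.02320449  0.12627575]
```

View pics/t8.png

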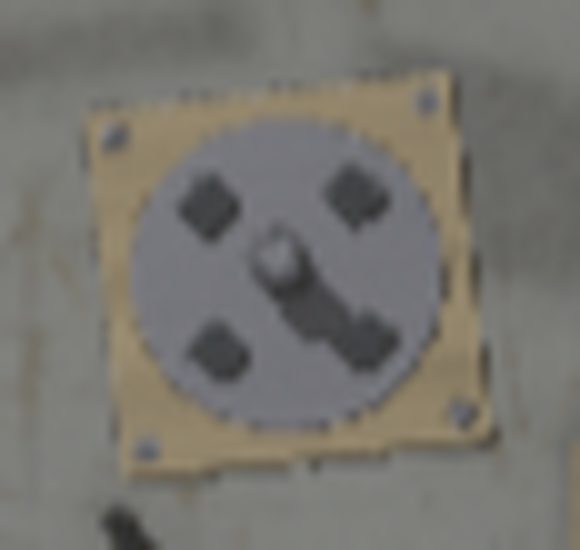

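Run:
```python
from h import *
t=read_camera("top")
print("lugs",ray(t,[250.75,192.35],.024)[0],"disc",ray(t,[250.8,192.45],.016)[0],"nose",ray(t,[222+28,165+25.3],.081)[0])
w=read_camera("wrist")
print("bore",ray(w,[280,276],.148)[0],telemetry.observe()["tool_pos"])
```

```text
lugs [0.54005138 0.19508552 0.024     ] disc [0.54042152 0.19529724 0.016     ] nose [0.5417854  0.19488818 0.081     ]
bore [ 0.55917705 -0.02371957  0.148     ] [ 0.55795325 -0.02328624  0.12670201]
```

```bash
python3 -m creep '[0,-0.01,0.05,0,0,0,-0.01,0.05,0,0,0,0,0.05,0.005,0,0,0,0.03,0,0,0,0,0,0,0]'
python3 - <<'E'
from h import *
w=read_camera("wrist"); cv2.imwrite("pics/w9.png",w["image"][:,:,::-1])
print(telemetry.observe()["tool_pos"])
E
```

```text
time: 8.8
tool_pos: [0.5357, 0.1608, 0.1273]
tool_rot: [3.134, 0.006, -0.011]
contact_force: [0.1, -0.6, -4.7]
opening: 0.0419
[0.53577879 0.15970439 0.12731758]
```

View pics/w9.png

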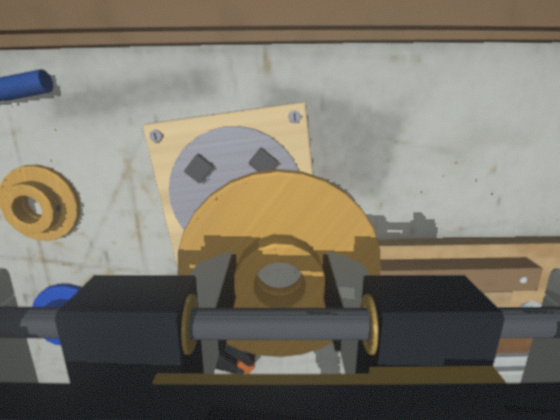

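```bash
python3 -m creep '[0,0.0015,0.02,0,0,0,0.0015,0.0155,0,0,0,0,0,0,0]'
python3 - <<'E'
from h import *
w=read_camera("wrist"); cv2.imwrite("pics/w10.png",cv2.resize(w["image"][100:330,130:430,::-1],None,fx=2.5,fy=2.5))
s=read_camera("scene")
im=s["image"][140:260,190:340,::-1]; cv2.imwrite("pics/s10.png",cv2.resize(im,None,fx=5,fy=5,interpolation=cv2.INTER_CUBIC))
print(telemetry.observe()["tool_pos"])
E
```

```text
time: 9.22
tool_pos: [0.5392, 0.1951, 0.1264]
tool_rot: [3.132, 0.008, -0.015]
contact_force: [-1.1, -0.2, -5.3]
opening: 0.0421
[0.53899847 0.19416217 0.12638934]
```

View pics/w10.png

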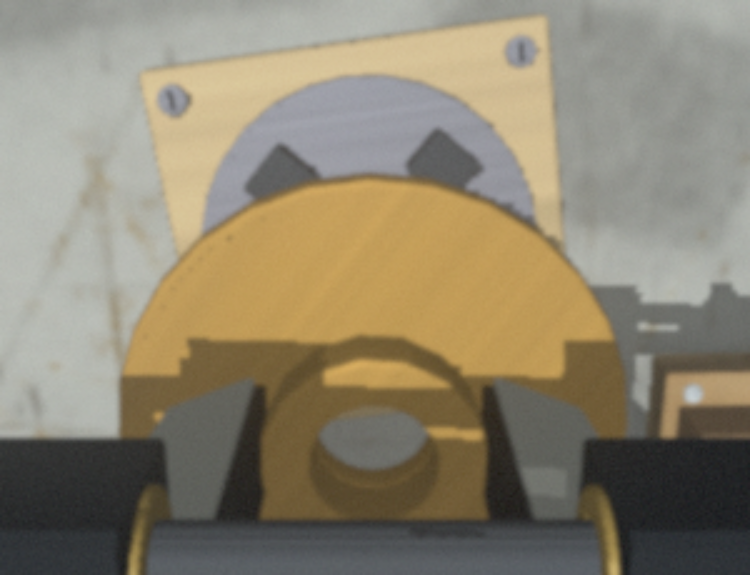

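View pics/s10.png

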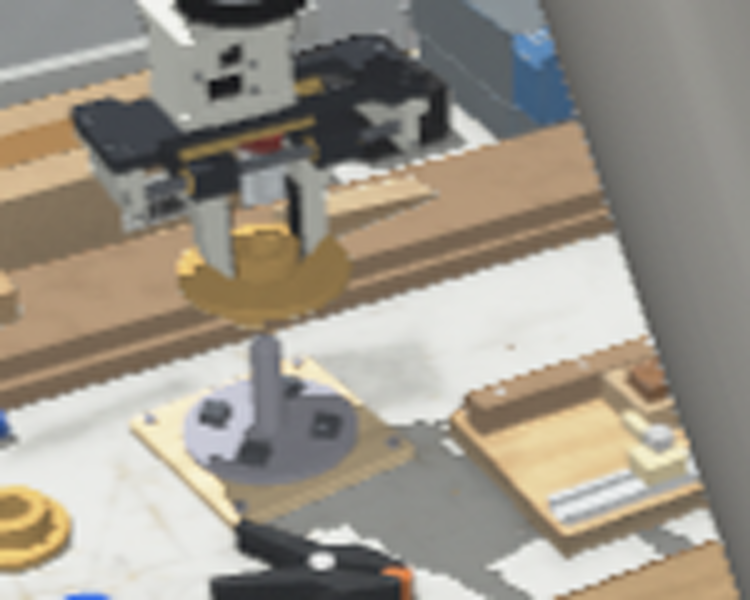

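```bash
python3 -m creep '[0,0,0.001,-0.02,0,0,0,0,-0.01,0,0,0,0,-0.008,0,0,0,0,-0.006,0,0,0,0,0,0]'
python3 - <<'E'
from h import *
s=read_camera("scene")
im=s["image"][140:260,190:340,::-1]; cv2.imwrite("pics/s11.png",cv2.resize(im,None,fx=5,fy=5,interpolation=cv2.INTER_CUBIC))
t=read_camera("top")
im=t["image"][165:220,222:280,::-1]; cv2.imwrite("pics/t11.png",cv2.resize(im,None,fx=8,fy=8,interpolation=cv2.INTER_CUBIC))
print(telemetry.observe()["tool_pos"])
E
```

```text
time: 9.95
tool_pos: [0.54, 0.1933, 0.0819]
tool_rot: [3.131, 0.006, -0.017]
contact_force: [0.6, -0.1, -5.5]
opening: 0.0422
[0.54032465 0.19347189 0.08246142]
```

View pics/s11.png

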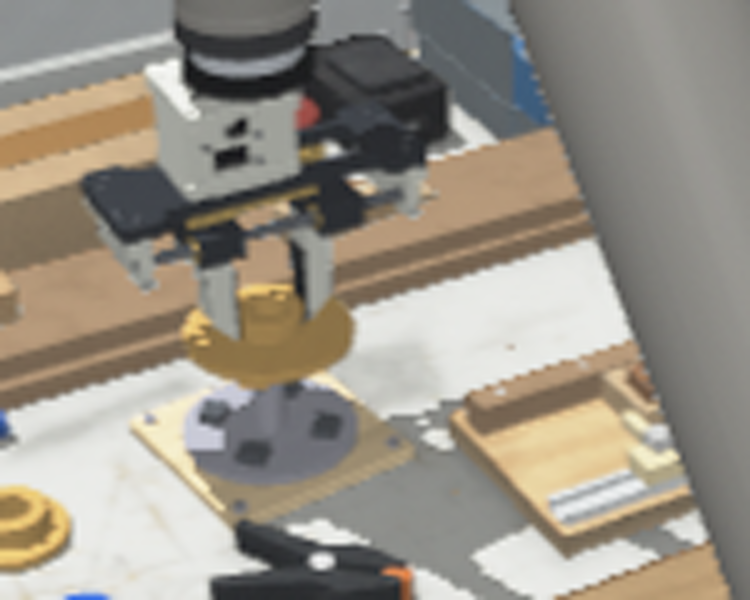

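```bash
python3 -m creep '[0,-0.001,0.002,0,0,0,0,0,-0.004,0,0,0,0,-0.004,0,0,0,0,0,0]'
python3 - <<'E'
from h import *
w=read_camera("wrist"); cv2.imwrite("pics/w12.png",cv2.resize(w["image"][100:330,130:430,::-1],None,fx=2.5,fy=2.5))
print(telemetry.observe()["tool_pos"])
E
```

```text
time: 10.55
tool_pos: [0.5405, 0.1959, 0.0752]
tool_rot: [3.132, 0.002, -0.017]
contact_force: [1.5, -0.7, -4.8]
opening: 0.0418
[0.54044069 0.19592051 0.07522121]
```

View pics/w12.png

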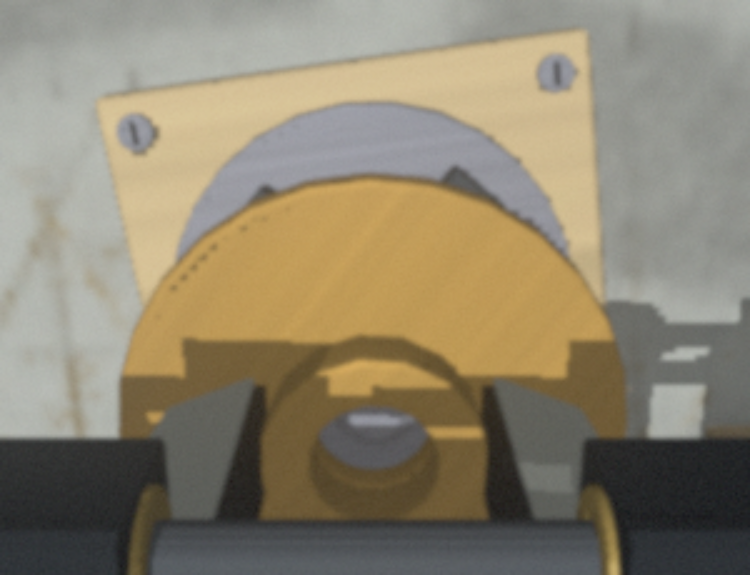

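```bash
python3 -m creep '[0,0,0,-0.007,0,0,0,0,-0.007,0,0,0,0,-0.007,0,0,0,0,-0.006,0,0,0,0,0,0]'
```

```text
time: 11.22
tool_pos: [0.5408, 0.1958, 0.0461]
tool_rot: [3.132, 0.001, -0.017]
contact_force: [1.3, 0.2, -6.7]
opening: 0.0419
```

```bash
python3 -m creep '[0,0,0,-0.006,0,0,0,0,-0.005,0,0,0,0,-0.003,0,0,0,0,0,0]'
```

```text
time: 11.72
tool_pos: [0.5408, 0.1958, 0.0336]
tool_rot: [3.132, 0.001, -0.017]
contact_force: [0.2, -0.5, -4.5]
opening: 0.042
```

```bash
python3 -m creep '[0,0,0,-0.002,0,0,0,0,-0.002,0,0,0,0,0,0]'
```

```text
time: 12.1
tool_pos: [0.5408, 0.1959, 0.0336]
tool_rot: [3.132, -0.001, -0.017]
contact_force: [-0.2, -0.5, -4.3]
opening: 0.0422
```

```bash
python3 -m creep '[0,0,0,-0.004,0,0,0,0,-0.004,0,0,0,0,-0.004,0]'
```

```text
time: 12.48
tool_pos: [0.541, 0.196, 0.033]
tool_rot: [3.133, -0.005, -0.016]
contact_force: [-12.4, -3.9, 32.4]
opening: 0.0421
```

```bash
python3 -m creep '[0,0,0,0.001,0,0,0,0,-0.001,0.1,0,0,0,-0.001,0.1,0,0,0,-0.001,0.1,0,0,0,-0.001,0]'
```

```text
time: 13.1
tool_pos: [0.5424, 0.1968, 0.0331]
tool_rot: [3.133, -0.01, 0.293]
contact_force: [-5.4, -2.5, 12.4]
opening: 0.0426
```

```bash
python3 -m creep '[0,-0.001,-0.0005,-0.0005,0.1,0,0,0,-0.001,0.1,0,0,0,-0.001,0.1,0,0,0,-0.001,0]'
```

```text
time: 13.6
tool_pos: [0.542, 0.1973, 0.0297]
tool_rot: [3.135, -0.012, 0.6]
contact_force: [-0.0, 0.1, -4.8]
opening: 0.042
```

Dropping. Press down at this angle.

```bash
python3 -m creep '[0,-0.001,-0.001,-0.002,0.04,0,0,0,-0.002,0,0,0,0,-0.002,0,0,0,0,0,0]'
```

```text
time: 14.1
tool_pos: [0.5406, 0.1964, 0.0255]
tool_rot: [3.135, -0.011, 0.633]
contact_force: [-0.4, 0.7, -4.4]
opening: 0.0417
```

```bash
python3 -m creep '[0,0,0,-0.0015,0,0,0,0,-0.0015,0,0,0,0,0,0]'
python3 - <<'E'
from h import *
s=read_camera("scene")
im=s["image"][160:260,190:340,::-1]; cv2.imwrite("pics/s13.png",cv2.resize(im,None,fx=5,fy=5,interpolation=cv2.INTER_CUBIC))
E
```

```text
time: 14.48
tool_pos: [0.5408, 0.1965, 0.0253]
tool_rot: [3.134, -0.012, 0.629]
contact_force: [0.9, 0.8, -4.3]
opening: 0.0422
```

View pics/s13.png

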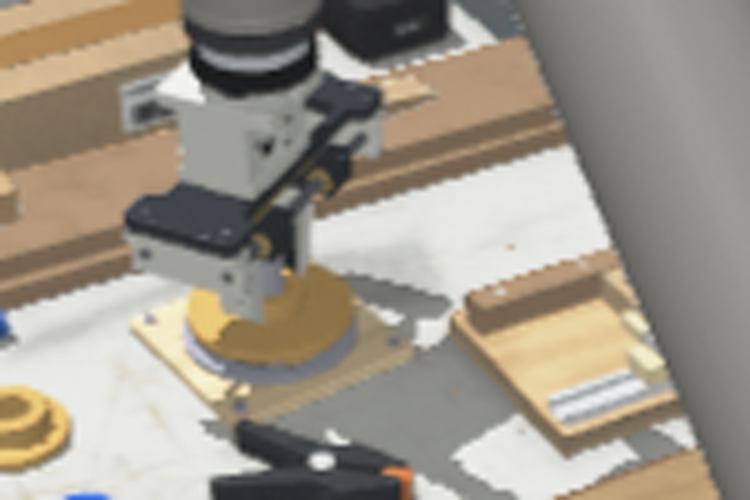

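```bash
python3 -m creep '[0.8,0,0,0,0,0.8,0,0,0,0,0.8,0,0,0,0,0.8,0,0,0,0,0.8,0,0,0.02,-0.1,0.8,0,0,0.04,-0.1,0.8,0,0,0.05,-0.1,0.8,0,-0.02,0.04,-0.1]'
python3 - <<'E'
from h import *
w=read_camera("wrist"); cv2.imwrite("pics/w14.png",w["image"][:,:,::-1])
st=telemetry.observe(); print(st["tool_pos"],st["tool_rot"])
print(proj(w,[[.54,.195,.081],[.54,.195,.047]]))
E
```

```text
time: 15.52
tool_pos: [0.5386, 0.1766, 0.1746]
tool_rot: [3.136, -0.004, 0.216]
contact_force: [-0.2, -0.1, -0.7]
opening: 0.0737
[0.54110944 0.17433797 0.17995865] [ 3.13436608 -0.01209064  0.21065139]
[[255.55023423 199.60528436]
 [257.82195171 188.69397546]]
```

View pics/w14.png

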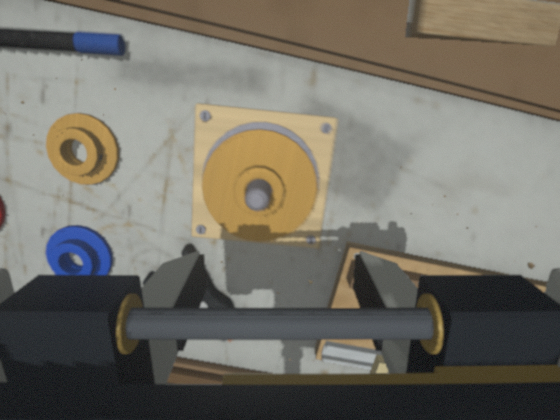

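Run:
```python
from h import *
w=read_camera("wrist")
cs,m=blobs(w,(12,110,70),(30,255,255),300)
for x in cs:
    e=cv2.fitEllipse(x)
    if e[0][1]<260: print(np.round(e[0],1),np.round(e[1],1),ray(w,e[0],.006)[0].round(4),ray(w,e[0],.030)[0].round(4))
print(ray(w,[257,196],.079)[0]); st=telemetry.observe(); print(st["tool_pos"].round(4),st["tool_rot"].round(3))
```

```text
[255.3 186.2] [106.7 110.8] [0.534  0.1958 0.006 ] [0.5399 0.1956 0.03  ]
[ 81.9 152.3] [62.6 72.3] [0.5325 0.3671 0.006 ] [0.5386 0.355  0.03  ]
[0.54446293 0.19219602 0.079     ]
[0.541  0.1751 0.1776] [ 3.135 -0.012  0.215]
```

```bash
python3 -m creep '[1,0.001,-0.06,0.01,-0.07,1,0.001,-0.06,0,-0.07,1,0.001,-0.06,0,-0.07,1,0.001,-0.06,0,0,1,0.001,-0.06,0,0,1,0,-0.06,0,0,1,0,-0.06,0,0]'
```

```text
time: 16.5
tool_pos: [0.5437, -0.2513, 0.1829]
tool_rot: [3.139, -0.009, 0.012]
contact_force: [-0.0, 0.4, 0.4]
opening: 0.0921
```

```bash
python3 -m creep '[0.85,0.004,-0.035,-0.01,0,0.85,0.003,-0.034,0,0,0.85,0,0,0,0]'
python3 - <<'E'
from h import *
w=read_camera("wrist"); cv2.imwrite("pics/w15.png",w["image"][:,:,::-1])
cs,m=blobs(w,(12,110,70),(30,255,255),300)
for x in cs:
    e=cv2.fitEllipse(x)
    if e[0][1]<290: print(np.round(e[0],1),np.round(e[1],1),ray(w,e[0],.006)[0].round(4))
st=telemetry.observe(); print(st["tool_pos"].round(4),st["tool_rot"].round(3))
E
```

```text
time: 16.88
tool_pos: [0.549, -0.3265, 0.1683]
tool_rot: [3.141, -0.006, 0.008]
contact_force: [-0.3, 0.6, -0.4]
opening: 0.0784
[275.8 182.3] [85.  86.5] [ 0.5521 -0.3236  0.006 ]
[447.1 149.4] [100.4 111.8] [ 0.5849 -0.4841  0.006 ]
[ 0.5489 -0.3248  0.1681] [-3.141 -0.005  0.009]
```

View pics/w15.png

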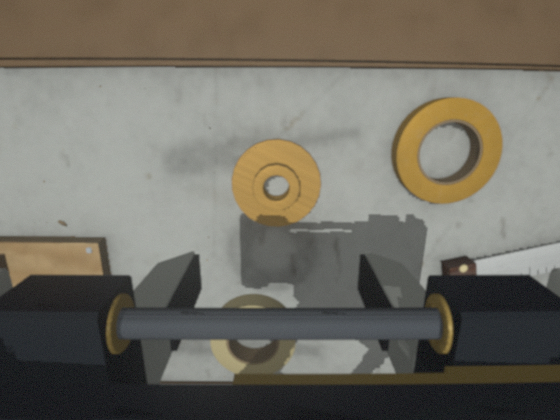

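```bash
python3 -m creep '[0.8,0.003,0.001,-0.04,0,0.8,0,0,-0.04,0,0.8,0,0,-0.03,0,0.8,0,0,-0.02,0,0.8,0,0,0,0]'
```

```text
time: 17.55
tool_pos: [0.552, -0.3156, 0.0336]
tool_rot: [-3.137, -0.004, 0.016]
contact_force: [0.2, 0.3, 0.4]
opening: 0.0736
```

```bash
python3 -m creep '[0.8,0,-0.008,-0.01,0,0.8,0,0,-0.01,0,0.8,0,0,0,0]'
python3 - <<'E'
from h import *
w=read_camera("wrist"); cv2.imwrite("pics/w16.png",w["image"][:,:,::-1])
st=telemetry.observe(); print(st["tool_pos"].round(4),st["tool_rot"].round(3))
print(proj(w,[[.552,-.3235,.022],[.552,-.3235,.008]]))
E
```

```text
time: 17.92
tool_pos: [0.5533, -0.3236, 0.0145]
tool_rot: [-3.139, -0.007, 0.018]
contact_force: [0.1, -0.2, -0.1]
opening: 0.0735
[ 0.5536 -0.3239  0.015 ] [-3.14  -0.007  0.018]
[[278.45869901 267.34752354]
 [278.5678462  255.64263464]]
```

View pics/w16.png

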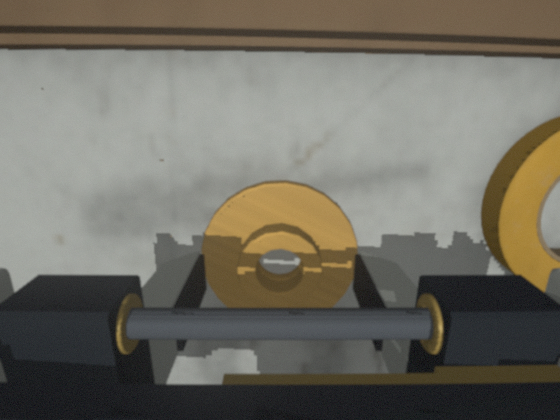

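```bash
python3 -m creep '[0.8,0.001,0,-0.007,0,0.8,0,0,-0.005,0,0.8,0,0,0,0,0,0,0,0,0,0,0,0,0,0,0,0,0,0,0,0,0,0,0,0]' 50
```

```text
time: 18.85
tool_pos: [0.5552, -0.3242, 0.0034]
tool_rot: [-3.141, -0.009, 0.018]
contact_force: [-0.7, 0.0, -0.3]
opening: 0.0421
```

```bash
python3 -m creep '[0,0,0,0.02,0,0,0,0,0.04,0,0,0,0,0.05,0,0,-0.003,0.06,0.01,0,0,-0.003,0.06,0,0,0,-0.003,0.06,0,0,0,-0.003,0.06,0,0,0,-0.002,0.06,0,0,0,-0.002,0.06,0,0,0,0,0.05,0,0]'
```

```text
time: 20.1
tool_pos: [0.5332, 0.0952, 0.1215]
tool_rot: [-3.137, -0.002, 0.01]
contact_force: [1.4, 1.1, -3.4]
opening: 0.0417
```

```bash
python3 -m creep '[0,0.003,0.045,0.005,0,0,0.003,0.04,0,0,0,0,0,0,0]'
python3 - <<'E'
from h import *
w=read_camera("wrist"); cv2.imwrite("pics/w17.png",w["image"][:,:,::-1])
s=read_camera("scene")
im=s["image"][140:260,190:340,::-1]; cv2.imwrite("pics/s17.png",cv2.resize(im,None,fx=5,fy=5,interpolation=cv2.INTER_CUBIC))
st=telemetry.observe(); print(st["tool_pos"].round(4),st["tool_rot"].round(3))
E
```

```text
time: 20.48
tool_pos: [0.537, 0.1866, 0.1253]
tool_rot: [-3.137, 0.001, 0.015]
contact_force: [0.5, -0.1, -2.5]
opening: 0.0418
[0.5371 0.1841 0.1252] [-3.138e+00  1.000e-03  1.300e-02]
```

View pics/w17.png

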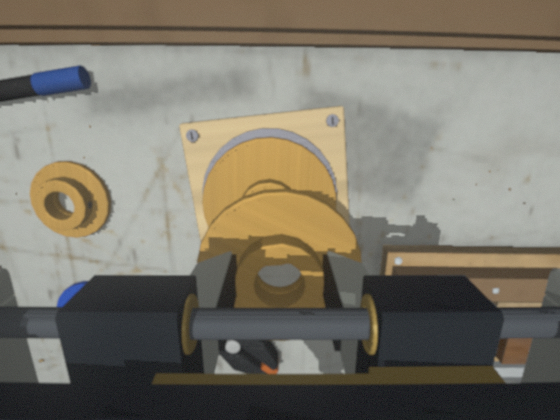

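View pics/s17.png

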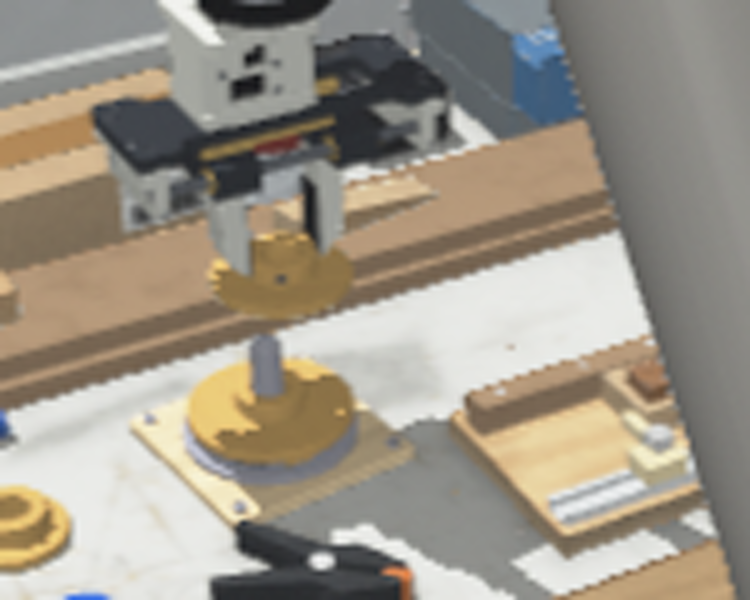

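```bash
python3 -m creep '[0,0.003,0.012,0,0,0,0,0,-0.01,0,0,0,0,-0.01,0,0,0,0,-0.005,0,0,0,0,0,0]'
python3 - <<'E'
from h import *
w=read_camera("wrist"); cv2.imwrite("pics/w18.png",cv2.resize(w["image"][100:330,130:430,::-1],None,fx=2.5,fy=2.5))
st=telemetry.observe(); print(st["tool_pos"].round(4),st["tool_rot"].round(3))
E
```

```text
time: 21.2
tool_pos: [0.5399, 0.1934, 0.0974]
tool_rot: [-3.139, 0.004, 0.008]
contact_force: [0.1, -0.1, -3.7]
opening: 0.0419
[0.5401 0.1935 0.0976] [-3.139e+00  3.000e-03  8.000e-03]
```

```bash
python3 -m creep '[0,0,0.002,-0.003,0,0,0,0,-0.004,0,0,0,0,-0.004,0,0,0,0,-0.002,0,0,0,0,0,0]'
python3 - <<'E'
from h import *
w=read_camera("wrist"); cv2.imwrite("pics/w19.png",cv2.resize(w["image"][100:330,130:430,::-1],None,fx=2.5,fy=2.5))
st=telemetry.observe(); print(st["tool_pos"].round(4),st["tool_rot"].round(3))
E
```

```text
time: 21.88
tool_pos: [0.5405, 0.1957, 0.0843]
tool_rot: [-3.139, 0.002, 0.008]
contact_force: [0.2, -0.3, -4.3]
opening: 0.0421
[0.5405 0.1957 0.0844] [-3.139e+00  2.000e-03  8.000e-03]
```

View pics/w19.png

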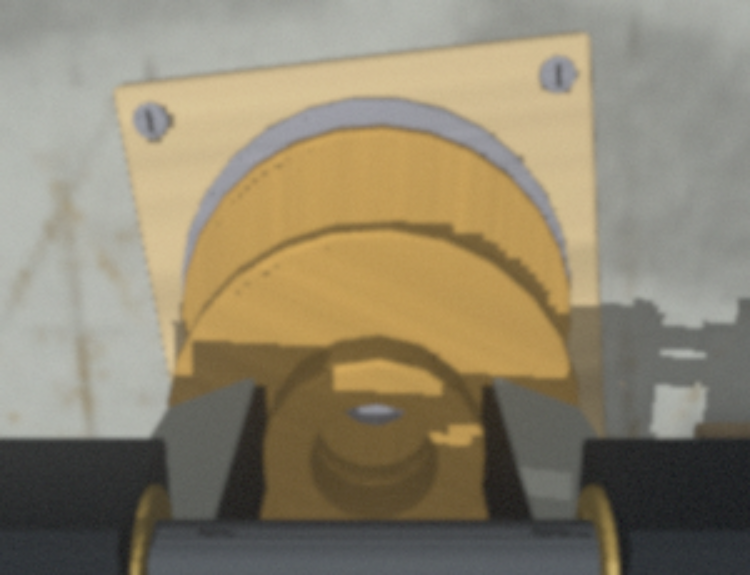

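```bash
python3 -m creep '[0,0,0,-0.004,0,0,0,0,-0.004,0,0,0,0,-0.004,0,0,0,0,0,0]'
```

```text
time: 22.42
tool_pos: [0.5422, 0.1959, 0.0725]
tool_rot: [-3.138, -0.002, 0.008]
contact_force: [1.3, -0.6, -3.7]
opening: 0.0423
```

```bash
python3 -m creep '[0,-0.001,0,-0.006,0,0,0,0,-0.006,0,0,0,0,-0.005,0,0,0,0,-0.003,0,0,0,0,-0.001,0,0,0,0,0,0]'
```

```text
time: 23.18
tool_pos: [0.5422, 0.196, 0.0505]
tool_rot: [-3.138, -0.004, 0.008]
contact_force: [2.3, 0.2, -1.6]
opening: 0.0419
```

Release and lift, then head for the small collar at (0.5325, 0.367).

```bash
python3 -m creep '[0.8,0,0,-0.001,0,0.8,0,0,0,0,0.8,0,0,0,0,0.8,0,0,0,0,0.8,0,0,0,0,0.8,0,0,0.03,0,0.8,0,0,0.05,0,0.8,0,0,0.05,0,0.8,0,0.05,0,0,0.8,0,0.05,0,0]'
python3 - <<'E'
from h import *
s=read_camera("scene")
im=s["image"][140:260,160:310,::-1]; cv2.imwrite("pics/s20.png",cv2.resize(im,None,fx=5,fy=5,interpolation=cv2.INTER_CUBIC))
w=read_camera("wrist"); cv2.imwrite("pics/w20.png",w["image"][:,:,::-1])
st=telemetry.observe(); print(st["tool_pos"].round(4),st["tool_rot"].round(3),st["opening"])
E
```

```text
time: 24.42
tool_pos: [0.5407, 0.2948, 0.1844]
tool_rot: [-3.138, -0.001, 0.002]
contact_force: [1.6, -0.2, -0.4]
opening: 0.0733
[0.54   0.2983 0.184 ] [-3.136e+00 -2.000e-03  8.000e-03] 0.07324060127858438
```

View pics/s20.png

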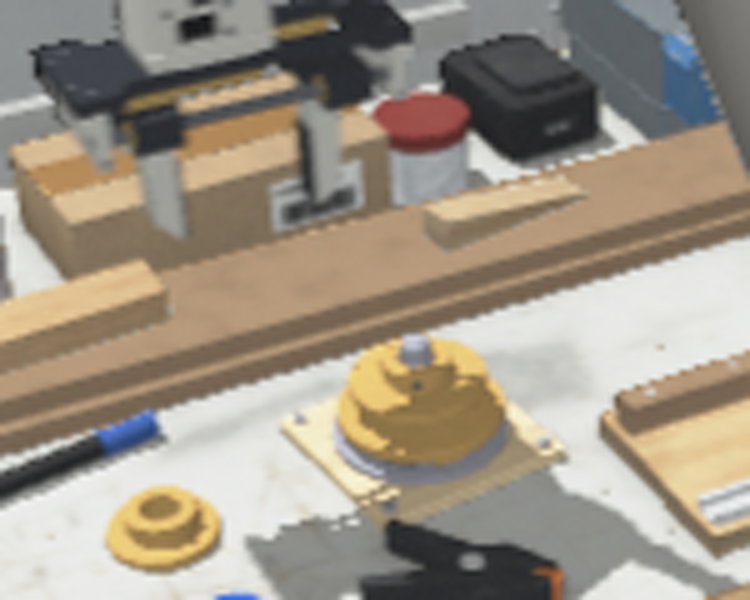

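View pics/w20.png

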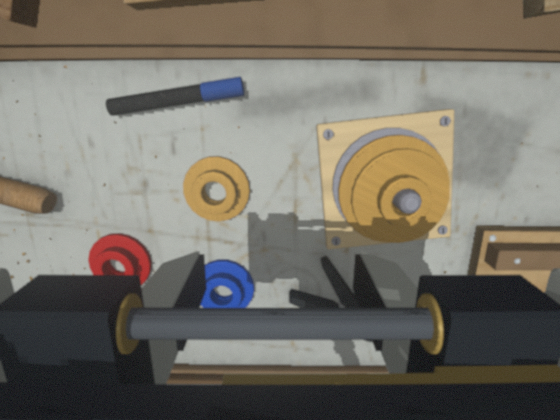

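```bash
python3 -m creep '[0.8,-0.004,0.035,0,0,0.8,-0.003,0.034,-0.03,0,0.8,0,0,-0.04,0,0.8,0,0,-0.03,0,0.8,0,0,-0.02,0,0.8,0,0,0,0]'
python3 - <<'E'
from h import *
w=read_camera("wrist"); cv2.imwrite("pics/w21.png",w["image"][:,:,::-1])
cs,m=blobs(w,(12,110,70),(30,255,255),300)
for x in cs:
    e=cv2.fitEllipse(x)
    if e[0][1]<290: print(np.round(e[0],1),np.round(e[1],1),ray(w,e[0],.006)[0].round(4))
st=telemetry.observe(); print(st["tool_pos"].round(4),st["tool_rot"].round(3))
E
```

```text
time: 25.28
tool_pos: [0.5321, 0.3671, 0.06]
tool_rot: [-3.138, -0.001, 0.009]
contact_force: [0.7, -0.9, 1.0]
opening: 0.0736
[280.4 223. ] [93.  97.8] [0.5323 0.3662 0.006 ]
[523.2 224. ] [ 84.4 142.8] [0.533  0.2016 0.006 ]
[0.5328 0.3674 0.0612] [-3.137e+00 -3.000e-03  9.000e-03]
```

View pics/w21.png

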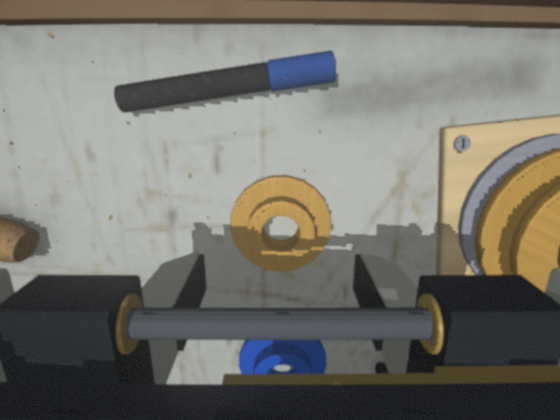

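```bash
python3 -m creep '[0.8,0,-0.001,-0.025,0,0.8,0,0,-0.018,0,0.8,0,0,-0.008,0,0.8,0,0,0,0]'
```

```text
time: 25.82
tool_pos: [0.5359, 0.3671, 0.0135]
tool_rot: [-3.133, -0.01, 0.008]
contact_force: [-0.0, 0.1, -0.2]
opening: 0.0734
```

```bash
python3 -m creep '[0.8,-0.001,0,-0.006,0,0.8,-0.001,0,-0.005,0,0.8,0,0,0,0,0,0,0,0,0,0,0,0,0,0,0,0,0,0,0,0,0,0,0,0,0,0,0,0,0]' 50
```

```text
time: 26.82
tool_pos: [0.5349, 0.3678, 0.0039]
tool_rot: [-3.132, -0.013, 0.008]
contact_force: [0.4, 0.6, -0.6]
opening: 0.0416
```

```bash
python3 -m creep '[0,0,0,0.02,0,0,0,0,0.045,0,0,0,0,0.045,0,0,0,0,0.01,0,0,0.002,-0.05,0,0,0,0.002,-0.05,0,0,0,0.002,-0.05,0,0,0,0,0,0,0]'
python3 - <<'E'
from h import *
w=read_camera("wrist"); cv2.imwrite("pics/w22.png",w["image"][:,:,::-1])
st=telemetry.observe(); print(st["tool_pos"].round(4),st["tool_rot"].round(3))
E
```

```text
time: 27.82
tool_pos: [0.5355, 0.2126, 0.1186]
tool_rot: [-3.137, -0.001, 0.011]
contact_force: [-0.5, 0.6, -2.4]
opening: 0.0417
[0.5354 0.2142 0.1186] [-3.136e+00 -1.000e-03  1.200e-02]
```

View pics/w22.png

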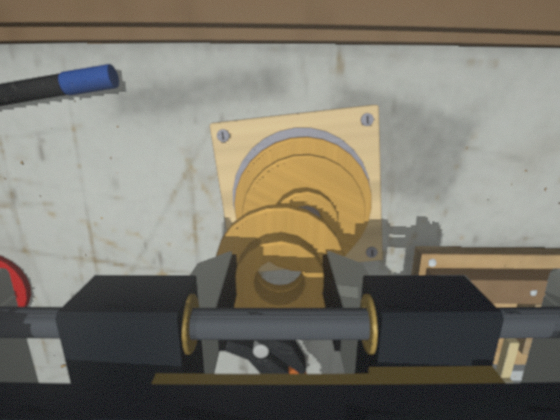

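```bash
python3 -m creep '[0,0.005,-0.017,0,0,0,0,0,-0.01,0,0,0,0,-0.008,0,0,0,0,0,0]'
```

```text
time: 28.38
tool_pos: [0.5395, 0.1988, 0.0971]
tool_rot: [-3.136, 0.003, 0.015]
contact_force: [-0.1, 0.2, -2.3]
opening: 0.0417
```

```bash
python3 -m creep '[0,0.0015,-0.003,-0.004,0,0,0,0,-0.005,0,0,0,0,-0.002,0,0,0,0,0,0]'
python3 - <<'E'
from h import *
w=read_camera("wrist"); cv2.imwrite("pics/w23.png",cv2.resize(w["image"][100:330,130:430,::-1],None,fx=2.5,fy=2.5))
st=telemetry.observe(); print(st["tool_pos"].round(4),st["tool_rot"].round(3))
E
```

```text
time: 28.88
tool_pos: [0.5411, 0.1964, 0.0854]
tool_rot: [-3.136, 0.002, 0.016]
contact_force: [-0.7, -0.4, -1.0]
opening: 0.0416
[0.5412 0.1964 0.0855] [-3.136e+00  2.000e-03  1.600e-02]
```

View pics/w23.png

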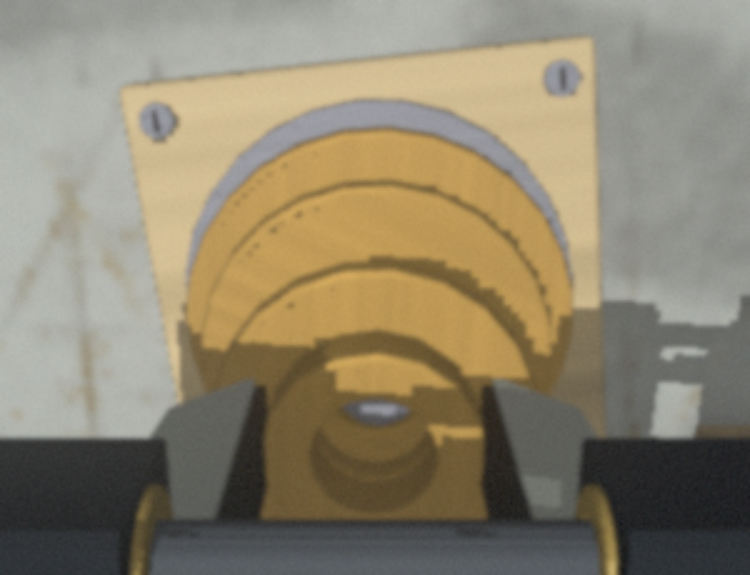

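```bash
python3 -m creep '[0,0,0,-0.004,0,0,0,0,-0.004,0,0,0,0,-0.003,0,0,0,0,-0.001,0,0,0,0,0,0]'
```

```text
time: 29.55
tool_pos: [0.5417, 0.1964, 0.0731]
tool_rot: [-3.135, 0.001, 0.016]
contact_force: [-0.8, 0.1, -1.7]
opening: 0.0419
```

```bash
python3 -m creep '[0,0,0,-0.001,0,0,0,0,0,0,0.8,0,0,0,0,0.8,0,0,0,0,0.8,0,0,0,0,0.8,0,0,0,0,0.8,0,0,0,0,0.8,0,0,0.03,0,0.8,0,0,0.05,0,0.8,0,-0.04,0.05,0,0.8,0,-0.06,0,0,0.8,0,-0.06,0,0]'
python3 - <<'E'
from h import *
s=read_camera("scene")
im=s["image"][140:260,160:310,::-1]; cv2.imwrite("pics/s24.png",cv2.resize(im,None,fx=5,fy=5,interpolation=cv2.INTER_CUBIC))
t=read_camera("top")
im=t["image"][150:260,160:330,::-1]; cv2.imwrite("pics/t24.png",cv2.resize(im,None,fx=4.5,fy=4.5,interpolation=cv2.INTER_CUBIC))
w=read_camera("wrist"); cv2.imwrite("pics/w24.png",w["image"][:,:,::-1])
st=telemetry.observe(); print(st["tool_pos"].round(4),st["tool_rot"].round(3),st["opening"])
E
```

```text
time: 31.05
tool_pos: [0.5414, 0.0369, 0.2062]
tool_rot: [-3.136, -0.002, 0.024]
contact_force: [0.9, -0.5, -0.7]
opening: 0.0734
[0.5415 0.0356 0.2058] [-3.136e+00 -1.000e-03  1.800e-02] 0.07313564482978971
```

View pics/s24.png

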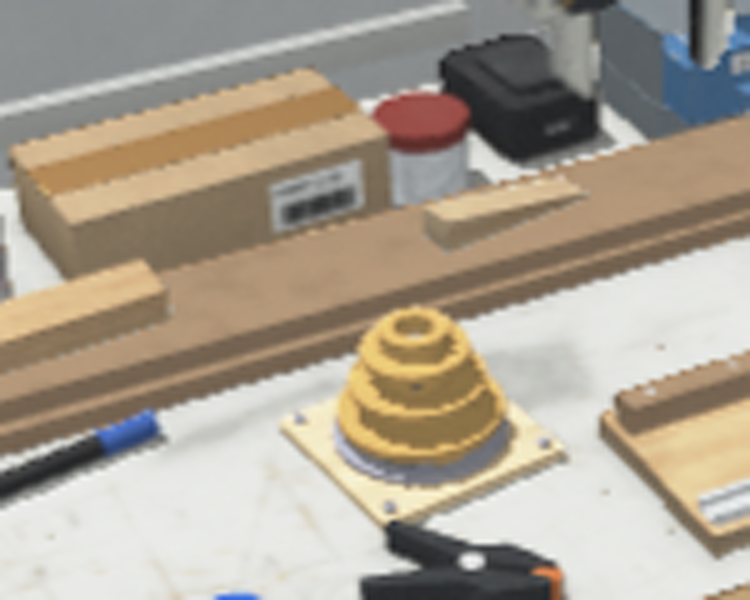

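View pics/t24.png

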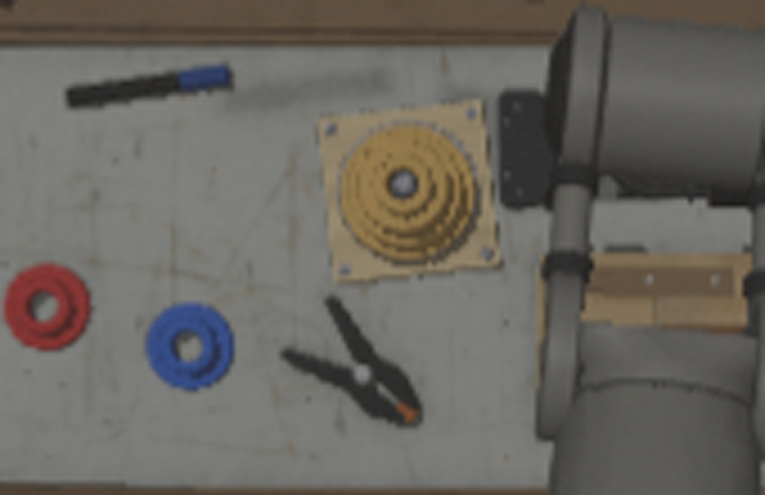

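View pics/w24.png

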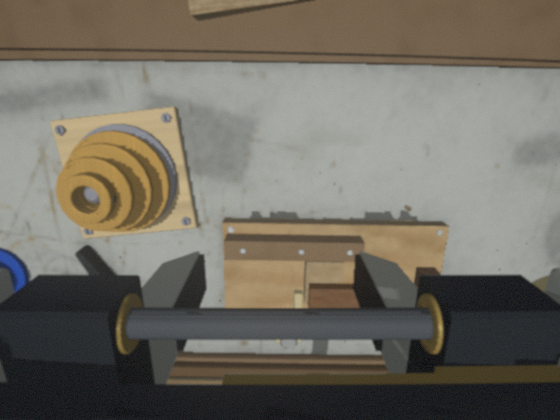

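```bash
python3 -c "
from cell import workorder; print(workorder.hand_in())"
```

```text
the job is handed in; nothing more can be done
None
```

The three collars are stacked on the spindle, hubs up, in order of size, and the job was handed in at about 31 s with the arm clear of everything. The hand-in itself gave no verdict.

- **Large collar:** It first stopped about 8 mm high on the drive lugs. I pressed it lightly and turned it about 0.65 rad, and it dropped home. One press while checking that first contact went higher than planned, to about 32 N on the wrist (limit 120 N).
- **Seating heights:** From the gripper readings, the undersides ended at about 16, 47 and 69 mm above the worktop. The targets were 16, 47 and 69 mm.
- **Last pictures:** All three views (scene, top and wrist) show the collars flat and concentric. The spring clamp, marker and coloured look-alikes appear not to have moved. The tape roll was not in the final pictures, but it was not touched.

**What disagreed:** The images showed the fingertips about 10 mm behind the reported tool point, not 25 mm ahead of it as described. My first grasp therefore closed on air above the hub. I re-measured the fingertip height in the scene and wrist views and gripped lower for all three collars.

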